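# Clear spent cartridges into the waste box and seal it

### The arm

A 6-joint arm with a two-finger parallel gripper is mounted at the origin on the work surface. World frame = base frame: x ahead of the robot, y to its left, z up, the work surface at z = 0. Lengths are in m, angles in rad, forces in N, time in s.
With the tool pointing down it reaches from about 0.275 to 0.825 m from the base axis. Payload 5.2 kg.
Tool frame: the origin (TCP) lies between the finger pads; the fingertips stand 25 mm ahead of it and the grasp point (between the pads) lies 6 mm ahead of it; z points along the fingers, y is the line along which they close (so a half turn about z gives the same grasp; the last joint's range is limited). The gripper opens to 93 mm and grips with 3 to 60 N. Pads are 15 mm wide; open, the fingers measure 128 mm over their backs; the gripper's body (75 mm by 188 mm) begins 65 mm behind the grasp point.
Start: joints at [-1.524, 0.259, 1.535, -0, 1.348, -0.203], TCP at [0.136, -0.533, 0.244] pointing down, gripper open.
Joint ranges: [-3.14, 3.14], [-0.91, 2.08], [0.19, 2.58], [-1.22, 4.36], [0.22, 2.71], [-3.12, 3.12]. Speed limits (rad/s): [2.57, 2.57, 3.14, 3.14, 3.14, 3.14].

### API

Orientations are given as a rotation vector (axis times angle).
In Python, from station import get_obs, capture, hand_in gives the robot as it stands.
- The arm moves only by the tool play_rows, never from a script. Its argument "rows" is a list of rows, each a list of 2 entries, a list of its own where there are three numbers: the shift along the tool's x, y, z in m, then the turn about the tool's z in degrees. In form: [[[dx, dy, dz], roll], ...]. A call has 1 to 12 rows; each row is the pose to reach, as a shift and turn from the pose commanded when the call began, along the tool's axes at that moment; what a row does not reach only later rows make up. A row lasts 1/10 s, in which the tool goes at most 50 mm and 8.59 degrees, less where a joint would pass 70% of its speed; a pose out of reach is approached as far as the arm can. A call with a gripper value outside its range is refused whole. "grip" is the opening, from -1 (shut) to 1 (fully open), so that 0 is half open, set as the call begins (left out, the last holds). The fingers move at their own pace and stop on an object; "newtons" is the grip in N (left out, the last holds). Time passes only in rows, so rows that repeat a pose let the fingers close. It gives the time, the measured TCP pose, the force, the opening and the grip force at its end, in the units of the state.
- get_obs(): the state, without advancing time (a new reading comes with each control period).
- capture(name): name is "scene" or "top" or "wrist"; returns a dict with "img" (420x560x3 uint8, red, green, blue), "depth" (420x560 float32, m along the optical axis (not along the pixel's ray), 0 where there is no reading), "mtx" (3x3 intrinsics, pixels), "R" (3x3) and "t" (3): a world point X has camera coordinates R X + t; the wrist camera has in their place "mount" (4x4, takes a point from camera to tool coordinates, whose origin is the TCP and whose axes are the flange's). Camera axes: x right, y down, z forward; pixel columns grow to the right and rows downward; lengths in m; the calibration is good to about 2 mm. A picture is of the moment at which its call begins: read the wrist's pose just before it.
- hand_in(): hands the job in; it is judged then, once.
The state is a dict: "time_s": time; "qpos": joint angles; "qvel": joint speeds; "effort": joint torques, N m; "eef_pos": TCP position; "orientation": TCP orientation; "ft_force": force on the tool from outside, world axes, zero at the start; "torque": the same for the moment, N m; "opening": finger opening in m; "grip_force": force on a finger pad.
Only numpy, scipy, OpenCV 4.12 (cv2) and the standard library are available. Lean on these libraries where they do the work, as an engineer would, in place of code of your own. Each camera call takes 0.05 s, during which the arm holds its last target. There are 200 camera calls.

### The job

Slide the blue shutter on the waste box one click on, so that its window stands over the port; then lay each red-capped spent cartridge on the port's flap and press it through so that it drops into the box and the flap closes behind it. When all are in, slide the shutter on to its last click so that the port is sealed, then swing the latch bar across into its catch. Leave the blue-capped unused cartridges and the other things on the bench where they are.

Things in the scene. Friction and masses are not known exactly. Their poses are not given: they have to be found in the camera images.
- bin: fixed waste box, yellow below and clear above, 160 (x) x 270 (y) x 170 mm high, walls 4 mm. Origin: centre of its underside; z up. In its top, in the middle, is a port 80 (x) x 46 (y) mm. Two low aluminium rails (7 mm high) run along y at x = +-52 mm beside the shutter
- port (a point): centre of the port, fixed to the box, level with the box's top (170 mm above the bench) and with the upper face of the closed flap; axes as the box's
- flap (a joint): red spring flap that closes the port from inside: hinged along the port's edge at -y of the box, it opens downward; rad, 0 = closed, 1.45 = fully open. It carries a cartridge laid on it; pressing the cartridge down about 35 mm with closed fingertips (3 to 6 N) swings the flap and the cartridge drops into the box; the flap springs shut when the fingers leave
- shutter (a joint): blue shutter plate, its top face 4 mm above the box's top, 154 mm long in y with a window 84 (x) x 48 (y) mm in its middle; it slides in the box's +y direction across the port; m. A sprung ball clicks it into three stops: 0 = port covered (the start), 0.052 = window over the port, 0.104 = port covered again, sealed. About 4 to 6 N to leave a stop; within some 4 mm of a stop it pulls itself in
- shutter_knob (a point): centre of the black square grip on the shutter plate, 18 x 18 mm and 28 mm high, point half-way up (18 mm above the box's top); it moves with the plate, 66 mm to the +y side of the window's centre
- latch (a joint): steel latch bar, 12 mm wide and 142 mm long, turning level about an upright pin on the box's top; rad. 0 = closed: it lies across the shutter track, pointing to the box's -x, its end clicked in the steel catch at the -x edge. It grows as the bar swings away, anticlockwise from above; at 1.57 it points to the box's -y. It stays where it is left; the last 0.1 rad into the catch takes about 3 to 5 N at the post
- latch_post (a point): middle of the upright red round post on the latch bar, 12 mm across, 22 mm high, standing on the bar (whose top is 12 mm above the box's top), 100 mm from the pin; point 23 mm above the box's top
- latch_hinge (a point): axis of the latch's pin, on the box's top at x = 70, y = 70 mm of the box (10 mm above its top)
- spent1_mid (a point): spent cartridge, a block 60 x 28 x 28 mm, about 50 g, lying at first on a steel tray (4 mm thick) on the bench; point at the block's centre; its x axis is its long axis and points to the coloured capped end; cap red. Two to four spent ones are there; None if absent
- spent2_mid (a point): spent cartridge, a block 60 x 28 x 28 mm, about 50 g, lying at first on a steel tray (4 mm thick) on the bench; point at the block's centre; its x axis is its long axis and points to the coloured capped end; cap red. Two to four spent ones are there; None if absent
- spent3_mid (a point): spent cartridge, a block 60 x 28 x 28 mm, about 50 g, lying at first on a steel tray (4 mm thick) on the bench; point at the block's centre; its x axis is its long axis and points to the coloured capped end; cap red. Two to four spent ones are there; None if absent
- spent4_mid (a point): spent cartridge, a block 60 x 28 x 28 mm, about 50 g, lying at first on a steel tray (4 mm thick) on the bench; point at the block's centre; its x axis is its long axis and points to the coloured capped end; cap red. Two to four spent ones are there; None if absent
- fresh1_mid (a point): unused cartridge, a block 60 x 28 x 28 mm, about 50 g, lying at first on a steel tray (4 mm thick) on the bench; point at the block's centre; its x axis is its long axis and points to the coloured capped end; cap blue. Not to be disturbed
- fresh2_mid (a point): unused cartridge, a block 60 x 28 x 28 mm, about 50 g, lying at first on a steel tray (4 mm thick) on the bench; point at the block's centre; its x axis is its long axis and points to the coloured capped end; cap blue. Not to be disturbed
- reagent: amber reagent bottle, 60 mm across, 130 mm high, on the bench; a bystander; origin at its underside
- wash: white wash bottle, 68 mm across, 150 mm high, on the bench; a bystander; origin at its underside
- beaker: glass beaker, 70 mm across, 85 mm high, on the bench; a bystander; origin at its underside
- jar: small jar with a green cap, 56 mm across, 60 mm high, on the bench; a bystander; origin at its underside
- marker: marker pen, 115 mm long, on the bench; a bystander; origin at its underside
- rack: orange tube rack, 70 x 130 mm, 62 mm high, on the bench; a bystander; origin at its underside
There are look-alikes about, which are no part of the job. Leave any yellow look-alike of the part that bears spent3_mid alone. Leave any pink look-alike of the part that bears spent1_mid alone.

How it is judged:
By the outcome, as a careful person would: the job done as asked, in the order asked, and still so for the second after the job is handed in, with the robot touching nothing.
Of spent1, spent2, spent3, spent4 only 2 to 4 are there at a start; the rules pass over those that are not, and their reading is None.
At some moment in a run one of spent1, spent2, spent3, spent4 may be knocked a few centimetres aside while the robot is not near it.
Once in a run the grip may slacken for a moment while it holds something.
It also fails if it takes over 210 s, if anything falls off the work surface, if the arm or the gripper's body presses on something with over 40 N, if the wrist force passes 120 N, or if a joint passes its speed limit or range.

## Working session

There is one attempt and no reset: what is moved stays moved. The work goes in short steps, Python scripts to look and compute and a tool call to move; the robot and the scene stay as the last step left them, time stands still between calls to the robot, and variables do not carry over. Pictures are saved under pics/ and viewed, at most 14 in all, crops included, and the job is handed in when it is done.

Besides the shell and the picture viewer there is one more tool, called after "Request:" in YAML: its name, and indented under it one key for each argument. play_rows: Moves the arm, as the interface text tells. Its arguments: {"type":"object","properties":{"rows":{"type":"array"},"grip":{"type":"number"},"newtons":{"type":"number"}},"required":["rows"]}

```bash
mkdir -p pics; ls; python3 - <<'E'
from station import *
import cv2,numpy as np
o=get_obs();print(o)
for n in("scene","top"):
    c=capture(n);cv2.imwrite(f"pics/{n}0.png",cv2.resize(c["img"][:,:,::-1],(800,600),interpolation=cv2.INTER_CUBIC));np.savez(f"{n}0.npz",**c);print(n,c["mtx"],c["R"],c["t"])
E
```

```text
pics
{'time_s': 0.0, 'qpos': array([-1.52379587e+00,  2.59342972e-01,  1.53606649e+00,  2.93506895e-05,
        1.34803961e+00, -2.02776325e-01]), 'qvel': array([ 0.00138657, -0.00052109, -0.00044568, -0.00177979,  0.00153304,
       -0.00030035]), 'effort': array([ 1.52706315e-05, -4.37304783e+01, -2.84001946e+01,  7.18679675e-02,
        4.11599223e-02, -1.22370793e-04]), 'eef_pos': array([ 0.1359739 , -0.53240257,  0.24282437]), 'orientation': array([-3.11529169e+00, -3.91088926e-01, -2.71555357e-04]), 'ft_force': array([-0.07836854,  0.71486942, -1.19886435]), 'torque': array([ 0.00534806, -0.01619627, -0.02798414]), 'grip_force': 0.0, 'opening': 0.09314485485854067}
scene [[434.83813716   0.         278.43253836]
 [  0.         434.83813716 205.39599564]
 [  0.           0.           1.        ]] [[-0.41755366  0.9085724  -0.01204742]
 [ 0.75352095  0.33882615 -0.56338532]
 [-0.50779437 -0.24432158 -0.82610644]] [ 0.23776416 -0.32459778  1.82590541]
top [[453.95732242   0.         285.11914098]
 [  0.         453.95732242 206.50390511]
 [  0.           0.           1.        ]] [[ 7.62509975e-02 -9.97088585e-01 -3.73502626e-04]
 [-9.76687927e-01 -7.46154871e-02 -2.01278966e-01]
 [ 2.00665090e-01  1.57125174e-02 -9.79533888e-01]] [-0.04805573  0.55477186  1.16413006]
```

View pics/scene0.png

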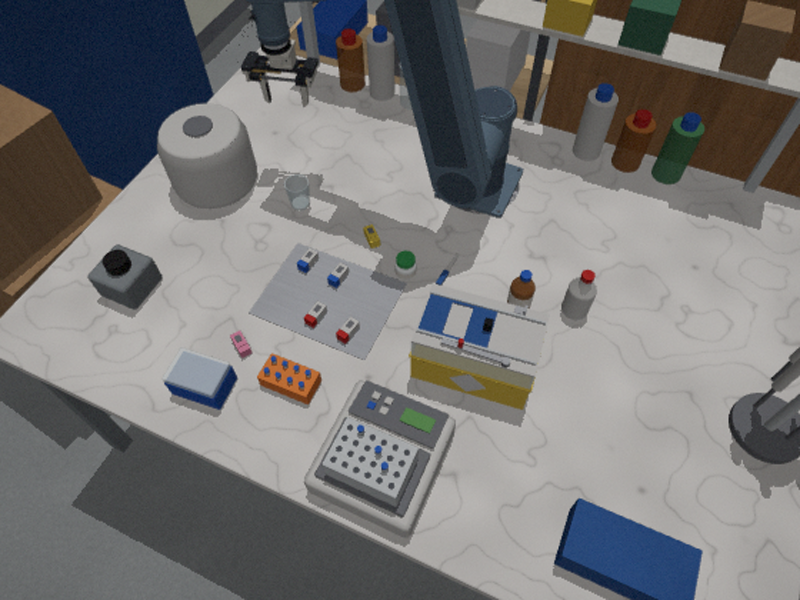

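View pics/top0.png

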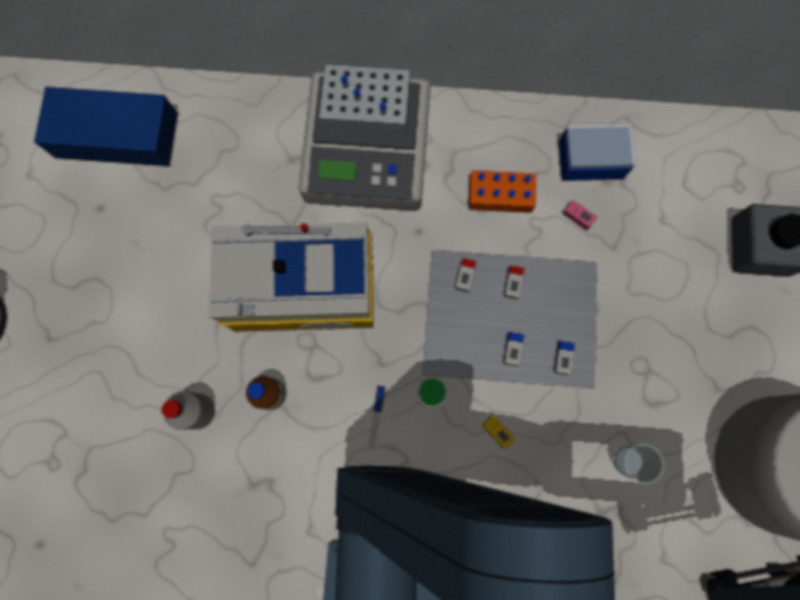

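The scene shows two red-capped cartridges, at top-view (466,275) and (514,282), and two blue-capped ones at (514,348) and (565,357). The box is at (290,275), with its knob at (279,267) and post at (305,228). The latch hinge is near (249,230). The pink and yellow look-alikes are at (580,214) and (498,431). Next I'll get coarse positions from both views.

```bash
cat > h.py <<'E'
import numpy as np,cv2
from scipy.spatial.transform import Rotation as Ro
def unproj(c,u,v,z=None):
    """raw pixel -> world, by depth or on plane z"""
    d=np.linalg.inv(c["mtx"])@[u,v,1]
    R,t=c["R"],c["t"];C=-R.T@t;r=R.T@d
    if z is None: s=np.median([x for x in c["depth"][int(v)-1:int(v)+2,int(u)-1:int(u)+2].ravel() if x>0])
    else: s=(z-C[2])/r[2]
    return C+s*r
def tri(c1,p1,c2,p2):
    P=[c["mtx"]@np.c_[c["R"],c["t"]] for c in(c1,c2)]
    X=cv2.triangulatePoints(P[0],P[1],np.array(p1,float),np.array(p2,float))[:,0];return X[:3]/X[3]
def wrist():
    from station import get_obs,capture
    o=get_obs();c=dict(capture("wrist"));T=np.eye(4);T[:3,:3]=Ro.from_rotvec(o["orientation"]).as_matrix();T[:3,3]=o["eef_pos"]
    M=np.linalg.inv(T@c["mount"]);c["R"]=M[:3,:3];c["t"]=M[:3,3];c["T"]=T;return c
E
python3 - <<'E'
from h import *
t=dict(np.load("top0.npz"));s=dict(np.load("scene0.npz"))
P={"spA":((466,275),(316,314)),"spB":((514,282),(348,329)),"frA":((514,348),(339,274)),"frB":((565,357),(308,260)),"knob":((279,266),(489,324)),"post":((305,228),(461,343)),
"boxNE":((211,229),(533,362)),"boxNW":((369,226),(411,354)),"boxSE":((211,318),(549,311)),"winC":((320,267),(457,320))}
for k,(a,b) in P.items():
    a=np.array(a)*.7;b=np.array(b)*.7
    print(k,unproj(t,*a).round(3),unproj(s,*b).round(3),tri(t,a,s,b).round(3))
w=wrist();print(w["mount"].round(3),w["mtx"].round(1))
E
```

```text
spA [ 0.609 -0.115  0.034] [ 0.613 -0.202  0.031] [ 0.619 -0.147  0.069]
spB [ 0.603 -0.208  0.034] [ 0.62  -0.11   0.033] [ 0.603 -0.175 -0.016]
frA [ 0.475 -0.214  0.033] [ 0.48  -0.208  0.03 ] [ 0.476 -0.214  0.022]
frB [ 0.466 -0.31   0.032] [ 0.474 -0.303  0.031] [ 0.467 -0.312  0.019]
knob [0.56  0.209 0.204] [0.569 0.216 0.2  ] [0.563 0.213 0.188]
post [0.629 0.173 0.203] [0.636 0.179 0.199] [0.632 0.176 0.191]
boxNE [0.673 0.399 0.002] [0.603 0.328 0.174] [0.617 0.33  0.199]
boxNW [0.703 0.083 0.003] [0.656 0.074 0.106] [0.665 0.075 0.122]
boxSE [0.481 0.348 0.084] [ 0.344  0.319 -0.004] [0.468 0.32  0.173]
winC [0.571 0.146 0.171] [0.57  0.145 0.17 ] [0.571 0.146 0.172]
[[ 0.001 -0.967 -0.255  0.069]
 [ 1.     0.     0.001  0.   ]
 [-0.    -0.255  0.967 -0.142]
 [ 0.     0.     0.     1.   ]] [[305.2   0.  272.9]
 [  0.  305.2 208.6]
 [  0.    0.    1. ]]
```

```bash
cat >> h.py <<'E'
def go(p,yaw=None):
    """tool shift and roll (deg) from the present pose to world p, yaw (deg) of tool x"""
    from station import get_obs
    o=get_obs();R=Ro.from_rotvec(o["orientation"]).as_matrix()
    y=np.degrees(np.arctan2(R[1,0],R[0,0]))
    print("pos",o["eef_pos"].round(4),"yaw",y.round(2),"shift",(R.T@(np.array(p)-o["eef_pos"])).round(4),"roll",None if yaw is None else round(y-yaw,2))
E
python3 -c "
from h import *
go([.52,0,.33],7)"
```

```text
pos [ 0.136  -0.5325  0.243 ] yaw 14.31 shift [ 0.5038 -0.4212 -0.0863] roll 7.31
```

Request:
play_rows:
  rows:
    - [[0,0,-0.05],0]
    - [[0.25,-0.21,-0.087],3]
    - [[0.25,-0.21,-0.087],7.3]
    - [[0.25,-0.21,-0.087],7.3]
    - [[0.25,-0.21,-0.087],7.3]
    - [[0.25,-0.21,-0.087],7.3]
    - [[0.25,-0.21,-0.087],7.3]
    - [[0.25,-0.21,-0.087],7.3]
    - [[0.504,-0.421,-0.087],7.3]
    - [[0.504,-0.421,-0.087],7.3]
    - [[0.504,-0.421,-0.087],7.3]
    - [[0.504,-0.421,-0.087],7.3]

```text
time_s: 1.35
eef_pos: [0.4445, -0.1038, 0.3307]
orientation: [3.136, 0.192, 0.0]
ft_force: [0.4, -0.3, -0.8]
opening: 0.0933
grip_force: 0.0
```

```bash
python3 -c "
from h import *
go([.52,0,.33],7)"
```

```text
pos [ 0.4445 -0.1038  0.3307] yaw 7.0 shift [ 0.0876 -0.0939  0.0006] roll 0.0
```

Request:
play_rows:
  rows:
    - [[0.044,-0.047,0],0]
    - [[0.088,-0.094,0],0]
    - [[0.088,-0.094,0],0]
    - [[0.088,-0.094,0],0]
    - [[0.088,-0.094,0],0]

```text
time_s: 1.85
eef_pos: [0.5194, -0.0014, 0.3301]
orientation: [3.135, 0.195, -0.002]
ft_force: [-0.6, -0.7, 0.1]
opening: 0.093
grip_force: 0.0
```

```bash
python3 - <<'E'
from h import *
w=wrist();np.savez("w1.npz",**w);cv2.imwrite("pics/w1.png",cv2.resize(w["img"][:,:,::-1],(800,600),interpolation=cv2.INTER_CUBIC))
go([.50,0.13,.33],7)
E
```

```text
pos [ 0.5191 -0.0021  0.3303] yaw 7.03 shift [-0.0028 -0.1335  0.0003] roll 0.03
```

View pics/w1.png

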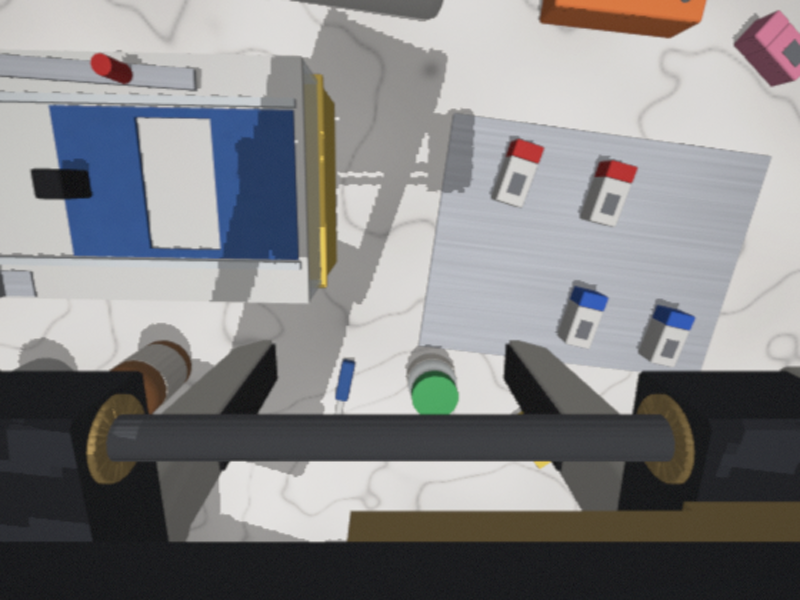

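The wrist view shows the window corners at (137,119), (210,119), (219,248) and (150,248), the knob top around (45,183), and the post top at (103,64). The spent cartridge tops are at about (518,178) and (610,190). I'll take a second viewpoint.

Request:
play_rows:
  rows:
    - [[0,-0.045,0],0]
    - [[0,-0.09,0],0]
    - [[0,-0.13,0],0]
    - [[0,-0.13,0],0]
    - [[0,-0.13,0],0]

```text
time_s: 2.4
eef_pos: [0.5034, 0.1265, 0.3309]
orientation: [3.135, 0.192, 0.001]
ft_force: [-0.9, -1.3, 0.3]
opening: 0.0928
grip_force: 0.0
```

```bash
python3 - <<'E'
from h import *
w=wrist();np.savez("w2.npz",**w);cv2.imwrite("pics/w2.png",cv2.resize(w["img"][:,:,::-1],(800,600),interpolation=cv2.INTER_CUBIC))
E
```

```text
(no output)
```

View pics/w2.png

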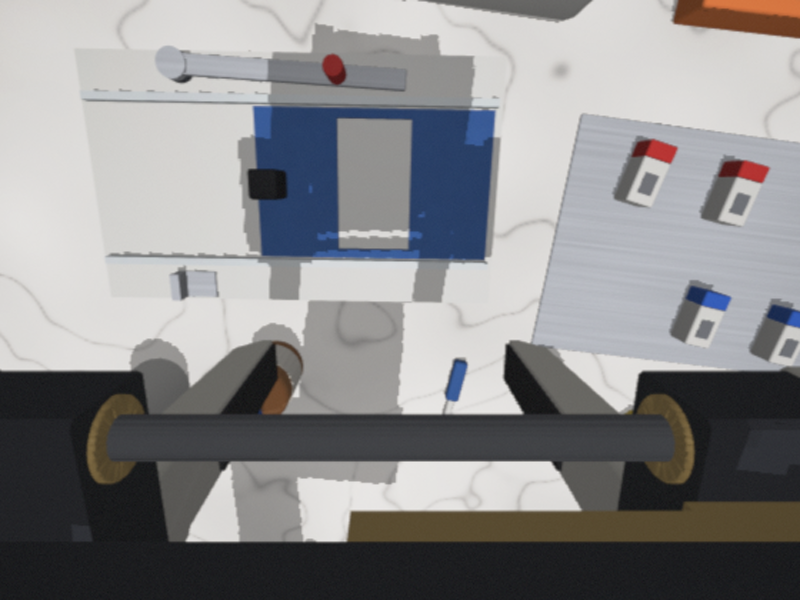

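```bash
python3 - <<'E'
from h import *
a=np.load("w1.npz")["img"];b=np.load("w2.npz")["img"]
r=lambda i,y,x,h,w:cv2.resize(i[y:y+h,x:x+w,::-1],(400,300),interpolation=cv2.INTER_CUBIC)
cv2.imwrite("pics/c.png",np.vstack([np.hstack([r(a,30,0,105,140),r(b,30,140,105,140)]),np.hstack([r(a,80,330,105,140),r(b,80,420,105,140)])]))
E
```

```text
(no output)
```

View pics/c.png

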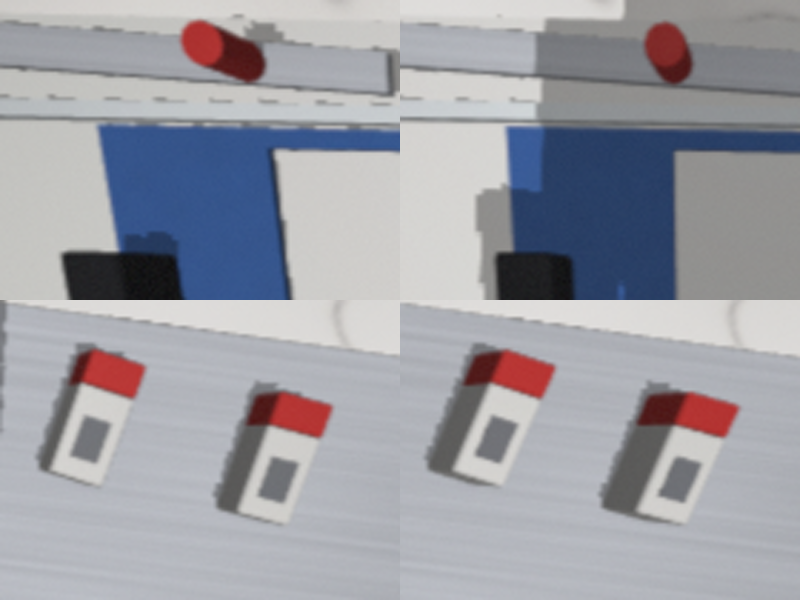

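```bash
python3 - <<'E'
from h import *
a=dict(np.load("w1.npz"));b=dict(np.load("w2.npz"))
s=140/400
C1=lambda x,y:(330+x*s,80+(y-300)*s); C2=lambda x,y:(420+(x-400)*s,80+(y-300)*s)
D1=lambda x,y:(x*s,30+y*s); D2=lambda x,y:(140+(x-400)*s,30+y*s)
for n,p,q in(("A",[(95,349),(145,367),(101,486),(50,472)],[(505,349),(555,367),(505,487),(453,472)]),("B",[(282,391),(332,406),(289,523),(238,511)],[(690,391),(740,408),(687,523),(637,511)])):
    X=np.array([tri(a,C1(*i),b,C2(*j)) for i,j in zip(p,q)]);Y=np.array([unproj(a,*C1(*i),z=.032) for i in p]);Z=np.array([unproj(b,*C2(*i),z=.032) for i in q])
    for W in(X,Y,Z):
        v=W[0]+W[1]-W[2]-W[3];u=W[1]+W[2]-W[0]-W[3];print(n,W.mean(0).round(4),"yaw",np.degrees(np.arctan2(v[1],v[0])).round(1),"yaw by width",np.degrees(np.arctan2(u[0],-u[1])).round(1),"len",np.linalg.norm(v/2).round(4),np.linalg.norm(u/2).round(4))
k=.7
w1=np.array([(137,119),(210,119),(219,248),(150,248)])*k;w2=np.array([(338,119),(412,120),(410,248),(338,249)])*k
X=np.array([tri(a,i,b,j) for i,j in zip(w1,w2)]);Y=np.array([unproj(a,*i,z=.174) for i in w1]);Z=np.array([unproj(b,*i,z=.174) for i in w2])
for W in(X,Y,Z):
    print("win",W.mean(0).round(4),W.round(4).tolist());v=W[0]-W[3]+W[1]-W[2];u=W[0]+W[3]-W[1]-W[2];print(np.degrees(np.arctan2(v[1],v[0])),np.degrees(np.arctan2(-u[0],u[1])),np.linalg.norm(v/2),np.linalg.norm(u/2))
print("post",tri(a,D1(203,44),b,D2(666,45)))
pts=[(80,49),(471,57),(492,301),(112,297)]  # box top w2
print("box",[unproj(b,x*k,y*k,z=.17).round(4).tolist() for x,y in pts]);print("hinge",unproj(b,172*k,55*k,z=.186))
print("knobtop w1",[unproj(a,x*s,30+y*s,z=.202).round(4).tolist() for x,y in[(62,253),(122,253)]],unproj(b,*D2(497,253),z=.202))
E
```

```text
A [ 0.6115 -0.1176  0.0333] yaw -10.7 yaw by width -10.3 len 0.0596 0.0255
A [ 0.6114 -0.118   0.032 ] yaw -9.9 yaw by width -9.4 len 0.0591 0.0262
A [ 0.6115 -0.1184  0.032 ] yaw -8.8 yaw by width -9.4 len 0.0592 0.0272
B [ 0.6044 -0.2125  0.0332] yaw -5.7 yaw by width -7.9 len 0.0578 0.026
B [ 0.6047 -0.2131  0.032 ] yaw -6.7 yaw by width -6.9 len 0.0583 0.0265
B [ 0.6045 -0.2136  0.032 ] yaw -7.4 yaw by width -7.8 len 0.0581 0.027
win [0.5686 0.1442 0.1753] [[0.6069, 0.1722, 0.1726], [0.6122, 0.125, 0.1747], [0.5312, 0.1155, 0.1794], [0.5241, 0.1643, 0.1744]]
6.062507824211938 7.3970826411342285 0.08245104044163877 0.04850869308076075
win [0.5683 0.1447 0.174 ] [[0.6066, 0.1714, 0.174], [0.6124, 0.1253, 0.174], [0.5301, 0.1175, 0.174], [0.5242, 0.1645, 0.174]]
5.097833682385205 7.14418671206897 0.08263816417912909 0.04693297495615122
win [0.5684 0.1441 0.174 ] [[0.607, 0.172, 0.174], [0.6123, 0.125, 0.174], [0.5306, 0.1152, 0.174], [0.5238, 0.1643, 0.174]]
6.072771184854445 7.111028015666855 0.08293506776569624 0.04847742240560069
post [0.63077826 0.17358627 0.20436583]
box [[0.6283, 0.3361, 0.17], [0.6539, 0.0931, 0.17], [0.4993, 0.0511, 0.17], [0.4688, 0.3224, 0.17]]
hinge [0.62878783 0.27155123 0.186     ]
knobtop w1 [[0.5688, 0.2191, 0.202], [0.571, 0.2014, 0.202]] [0.56922654 0.21888119 0.202     ]
```

```bash
python3 - <<'E'
from h import *
go([.561,.210,.25],6.5);go([.561,.210,.204],6.5)
E
```

```text
pos [0.5037 0.1258 0.3308] yaw 6.95 shift [ 0.0671 -0.0767  0.0808] roll 0.45
pos [0.5037 0.1258 0.3308] yaw 6.95 shift [ 0.0671 -0.0768  0.1268] roll 0.45
```

Request:
play_rows:
  rows:
    - [[0.034,-0.035,0.01],0.45]
    - [[0.067,-0.077,0.03],0.45]
    - [[0.067,-0.077,0.06],0.45]
    - [[0.067,-0.077,0.08],0.45]
    - [[0.067,-0.077,0.1],0.45]
    - [[0.067,-0.077,0.12],0.45]
    - [[0.067,-0.077,0.127],0.45]
    - [[0.067,-0.077,0.127],0.45]
  grip: 0
  newtons: 20

```text
time_s: 3.25
eef_pos: [0.5608, 0.21, 0.2026]
orientation: [3.136, 0.176, -0.004]
ft_force: [-0.2, -0.1, -0.8]
opening: 0.0465
grip_force: 0.0
```

Request:
play_rows:
  rows:
    - [[0,0,0],0]
    - [[0,0,0],0]
    - [[0,0,0],0]
    - [[0,0,0],0]
    - [[0,0,0],0]
  grip: -1

```text
time_s: 3.75
eef_pos: [0.5612, 0.2119, 0.2044]
orientation: [3.136, 0.18, 0.002]
ft_force: [-0.1, -0.8, 2.8]
opening: 0.0179
grip_force: 20.0
```

Request:
play_rows:
  rows:
    - [[0,-0.012,0],0]
    - [[0,-0.024,0],0]
    - [[0,-0.036,0],0]
    - [[0,-0.048,0],0]
    - [[0,-0.053,0],0]
    - [[0,-0.053,0],0]
    - [[0,-0.053,0],0]

```text
time_s: 4.45
eef_pos: [0.5554, 0.2655, 0.2044]
orientation: [-3.136, -0.181, -0.003]
ft_force: [2.8, -0.4, 5.2]
opening: 0.018
grip_force: 20.0
```

Request:
play_rows:
  rows:
    - [[0,0,0],0]
    - [[0,0,0],0]
    - [[0,0,0],0]
    - [[0,0,-0.02],0]
    - [[0,0,-0.06],0]
    - [[0,0,-0.1],0]
    - [[0,0,-0.12],0]
    - [[0,0.04,-0.13],0]
    - [[-0.02,0.08,-0.13],0]
    - [[-0.04,0.1,-0.13],0]
    - [[-0.04,0.1,-0.13],0]
    - [[-0.04,0.1,-0.13],0]
  grip: 0

```text
time_s: 5.65
eef_pos: [0.5264, 0.1605, 0.3338]
orientation: [-3.136, -0.178, -0.0]
ft_force: [-0.2, 0.5, -0.9]
opening: 0.0463
grip_force: 0.0
```

```bash
python3 - <<'E'
from h import *
w=wrist();np.savez("w3.npz",**w);cv2.imwrite("pics/w3.png",cv2.resize(w["img"][:,:,::-1],(800,600),interpolation=cv2.INTER_CUBIC))
go([.6115,-.118,.12],-9.8)
go([.6115,-.118,.041],-9.8)
E
```

```text
pos [0.5267 0.1611 0.3336] yaw 6.56 shift [0.0523 0.2871 0.2135] roll 16.36
pos [0.5267 0.1611 0.3336] yaw 6.56 shift [0.0523 0.2871 0.2925] roll 16.36
```

View pics/w3.png

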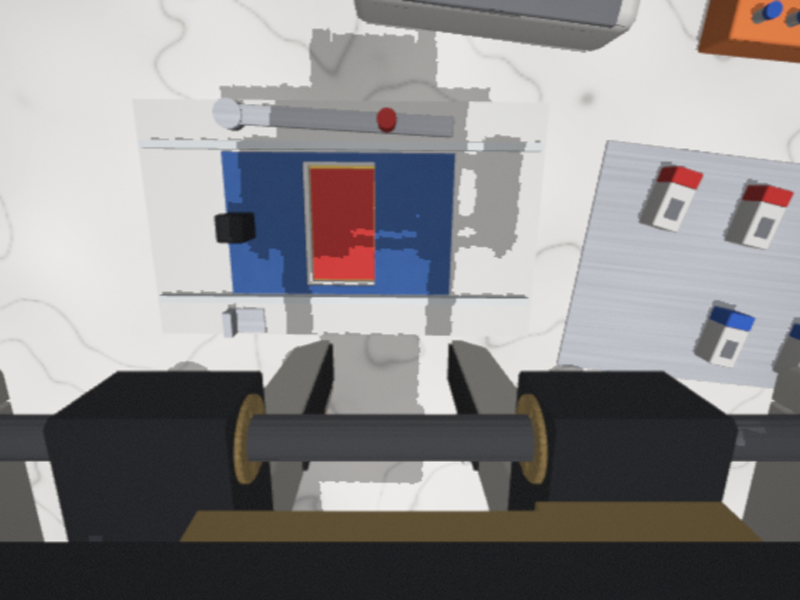

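The window now stands over the port: the red flap fills it at (310–376,168–283), and the cartridges haven't moved. Now to pick cartridge A.

Request:
play_rows:
  rows:
    - [[0.01,0.048,0],5]
    - [[0.02,0.096,0],10]
    - [[0.03,0.144,0.01],16.4]
    - [[0.04,0.192,0.02],16.4]
    - [[0.05,0.24,0.03],16.4]
    - [[0.0523,0.287,0.045],16.4]
    - [[0.0523,0.287,0.09],16.4]
    - [[0.0523,0.287,0.13],16.4]
    - [[0.0523,0.287,0.17],16.4]
    - [[0.0523,0.287,0.213],16.4]
    - [[0.0523,0.287,0.213],16.4]
    - [[0.0523,0.287,0.213],16.4]

```text
time_s: 6.9
eef_pos: [0.6117, -0.1177, 0.1203]
orientation: [-3.129, 0.268, 0.003]
ft_force: [0.2, -0.1, 0.8]
opening: 0.0461
grip_force: 0.0
```

```bash
python3 - <<'E'
from h import *
go([.6115,-.118,.039],-9.8)
w=dict(np.load("w3.npz"))
q=np.array([(303,162),(375,163),(376,285),(308,286)])*.7
W=np.array([unproj(w,*p,z=.174) for p in q]);print(W.mean(0),W.round(3).tolist())
w=wrist();hsv=cv2.cvtColor(w["img"],cv2.COLOR_RGB2HSV);m=((hsv[...,0]<6)|(hsv[...,0]>174))&(hsv[...,1]>150)&(hsv[...,2]>90)
n,_,st,ce=cv2.connectedComponentsWithStats(m.astype(np.uint8))
for i in range(1,n):
    if st[i,4]>40: print(st[i],ce[i],unproj(w,*ce[i],z=.03).round(4))
cv2.imwrite("pics/w4.png",cv2.resize(w["img"][:,:,::-1],(800,600)))
E
```

```text
pos [ 0.6117 -0.1177  0.1203] yaw -9.78 shift [-0.      0.0004  0.0813] roll 0.02
[0.56254978 0.1982614  0.174     ] [[0.602, 0.227, 0.174], [0.606, 0.179, 0.174], [0.524, 0.17, 0.174], [0.518, 0.218, 0.174]]
[369 166  43  24 842] [392.09382423 177.48099762] [ 0.6279 -0.2141  0.03  ]
[254 177  35  24 789] [270.89607098 188.17997465] [ 0.6354 -0.1211  0.03  ]
```

Request:
play_rows:
  rows:
    - [[0,0,0.025],0]
    - [[0,0,0.05],0]
    - [[0,0,0.07],0]
    - [[0,0,0.081],0]
    - [[0,0,0.081],0]
    - [[0,0,0.081],0]

```text
time_s: 7.55
eef_pos: [0.6126, -0.1189, 0.0415]
orientation: [3.129, -0.269, 0.004]
ft_force: [0.3, 0.4, -0.7]
opening: 0.0463
grip_force: 0.0
```

Request:
play_rows:
  rows:
    - [[0,0,0],0]
    - [[0,0,0],0]
    - [[0,0,0],0]
    - [[0,0,0],0]
    - [[0,0,-0.03],0]
    - [[0,0,-0.07],0]
    - [[0,0,-0.12],0]
    - [[0,0,-0.17],0]
    - [[0,0,-0.21],0]
    - [[0,0,-0.21],0]
  grip: -1
  newtons: 30

```text
time_s: 8.55
eef_pos: [0.6141, -0.1196, 0.2571]
orientation: [3.126, -0.269, 0.019]
ft_force: [0.7, -0.0, -0.9]
opening: 0.0278
grip_force: 30.0
```

```bash
python3 - <<'E'
from h import *
go([.5625,.197,.24],6.5)
go([.5625,.197,.207],6.5)
E
```

```text
pos [ 0.6141 -0.1196  0.2571] yaw -9.83 shift [-0.1051 -0.3032  0.015 ] roll -16.33
pos [ 0.6141 -0.1196  0.2571] yaw -9.83 shift [-0.1055 -0.3033  0.048 ] roll -16.33
```

Request:
play_rows:
  rows:
    - [[-0.017,-0.048,-0.01],-5]
    - [[-0.034,-0.096,-0.01],-10]
    - [[-0.051,-0.144,-0.01],-16.3]
    - [[-0.068,-0.192,-0.01],-16.3]
    - [[-0.085,-0.24,-0.01],-16.3]
    - [[-0.105,-0.28,-0.01],-16.3]
    - [[-0.105,-0.303,-0.01],-16.3]
    - [[-0.105,-0.303,-0.0],-16.3]
    - [[-0.105,-0.303,0.01],-16.3]
    - [[-0.105,-0.303,0.01],-16.3]
    - [[-0.105,-0.303,0.01],-16.3]

```text
time_s: 9.65
eef_pos: [0.5594, 0.1964, 0.2386]
orientation: [3.136, 0.174, -0.003]
ft_force: [-0.3, -0.3, -0.6]
opening: 0.0277
grip_force: 30.0
```

```bash
python3 - <<'E'
from h import *
from station import get_obs
o=get_obs();print(o["opening"],o["grip_force"])
go([.5625,.197,.2075],6.5)
w=wrist();cv2.imwrite("pics/w5.png",cv2.resize(w["img"][:,:,::-1],(800,600)))
E
```

```text
0.027659687388117107 29.999755918979645
pos [0.5594 0.1964 0.2386] yaw 6.35 shift [ 0.0032 -0.0003  0.0311] roll -0.15
```

View pics/w5.png

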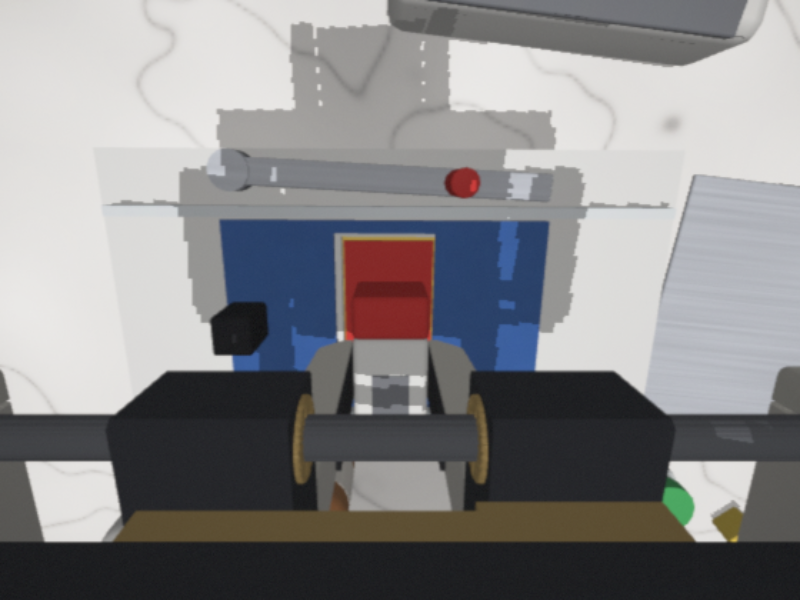

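Request:
play_rows:
  rows:
    - [[0.003,0,0.012],0]
    - [[0.003,0,0.024],0]
    - [[0.003,0,0.031],0]
    - [[0.003,0,0.031],0]
    - [[0.003,0,0.031],0]

```text
time_s: 10.2
eef_pos: [0.5625, 0.1983, 0.2084]
orientation: [-3.137, -0.177, 0.001]
ft_force: [0.6, -1.0, -0.5]
opening: 0.0278
grip_force: 30.0
```

Request:
play_rows:
  rows:
    - [[0,0,0],0]
    - [[0,0,0],0]
    - [[0,0,0],0]
    - [[0,0,0],0]
    - [[0,0,-0.03],0]
    - [[0,0,-0.06],0]
    - [[0,0,-0.06],0]
  grip: 0

```text
time_s: 10.9
eef_pos: [0.5647, 0.1987, 0.2735]
orientation: [-3.136, -0.177, -0.013]
ft_force: [1.4, 0.4, 0.6]
opening: 0.0465
grip_force: 0.0
```

Request:
play_rows:
  rows:
    - [[0,0,0],0]
    - [[0,0,0],0]
    - [[0,0,0],0]
    - [[0,0,0],0]
  grip: -1

```text
time_s: 11.3
eef_pos: [0.5621, 0.1982, 0.2675]
orientation: [3.136, 0.177, -0.003]
ft_force: [-0.2, -0.1, -0.8]
opening: 0.0192
grip_force: 0.0
```

```bash
python3 - <<'E'
from h import *
go([.5625,.197,.223],6.5)
w=wrist();cv2.imwrite("pics/w6.png",cv2.resize(w["img"][:,:,::-1],(800,600)))
E
```

```text
pos [0.5621 0.1982 0.2675] yaw 6.46 shift [0.0004 0.0013 0.0445] roll -0.04
```

View pics/w6.png

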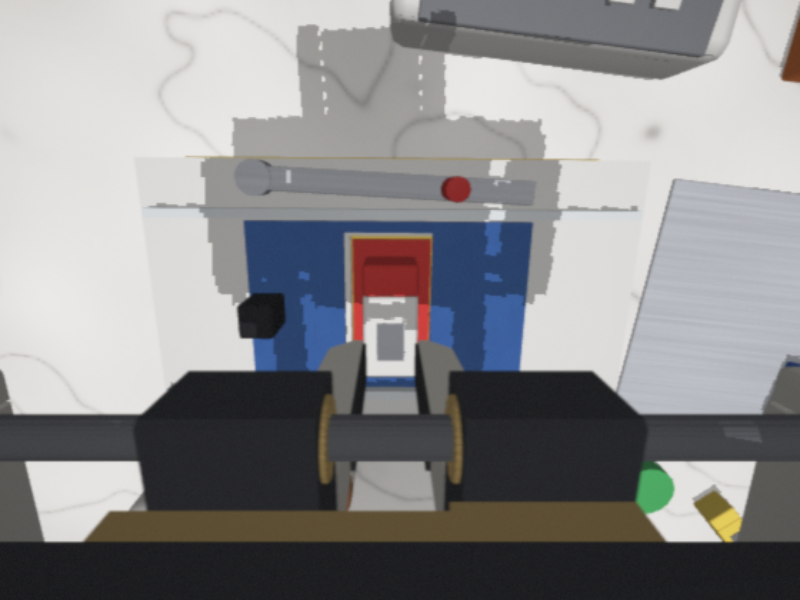

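Request:
play_rows:
  rows:
    - [[0,0.0005,0.01],0]
    - [[0,0.0005,0.02],0]
    - [[0,0.0005,0.03],0]
    - [[0,0.0005,0.04],0]
    - [[0,0.0005,0.05],0]
    - [[0,0.0005,0.06],0]
    - [[0,0.0005,0.068],0]
    - [[0,0.0005,0.075],0]
    - [[0,0.0005,0.08],0]
    - [[0,0.0005,0.083],0]
    - [[0,0.0005,0.083],0]
    - [[0,0.0005,0.083],0]

```text
time_s: 12.55
eef_pos: [0.5626, 0.1978, 0.1855]
orientation: [-3.137, -0.177, 0.001]
ft_force: [-0.2, -0.3, 0.3]
opening: 0.0002
grip_force: 0.0
```

```bash
python3 - <<'E'
from h import *
go([.5625,.197,.223],6.5)
w=wrist();cv2.imwrite("pics/w7.png",cv2.resize(w["img"][:,:,::-1],(800,600)))
E
```

```text
pos [0.5626 0.1978 0.1855] yaw 6.46 shift [-0.0002  0.0007 -0.0375] roll -0.04
```

View pics/w7.png

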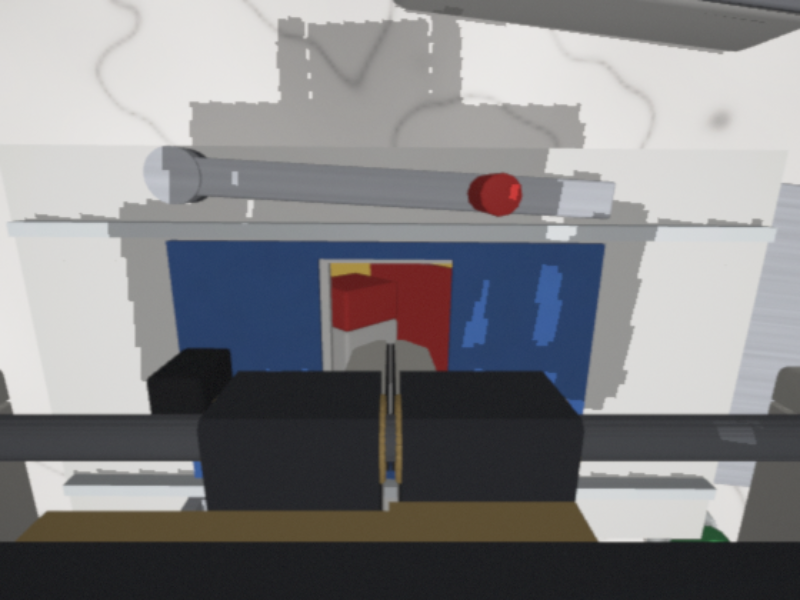

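The flap is open and the cartridge is tilting down on the +y side. I'll press slightly deeper, then lift and look.

Request:
play_rows:
  rows:
    - [[0,0,0.003],0]
    - [[0,0,0.006],0]
    - [[0,0,0.008],0]
    - [[0,0,0.008],0]
    - [[0,0,0.008],0]
    - [[0,0,0.008],0]

```text
time_s: 13.2
eef_pos: [0.5628, 0.1984, 0.1782]
orientation: [-3.136, -0.177, -0.001]
ft_force: [-0.9, 2.4, 5.6]
opening: -0.0001
grip_force: 2.7
```

```bash
python3 - <<'E'
from h import *
go([.5625,.197,.223],6.5)
w=wrist();print(np.nanmax(w["depth"][180:240,230:310]));b=w["img"][180:240,230:320].reshape(-1,3);print(b[::150].tolist())
cv2.imwrite("pics/w8.png",cv2.resize(w["img"][160:265,200:340,::-1],(400,300)))
E
```

```text
pos [0.5628 0.1984 0.1782] yaw 6.47 shift [-0.0004  0.0013 -0.0448] roll -0.03
0.22659646
[[41, 65, 105], [43, 66, 107], [48, 70, 108], [142, 142, 144], [149, 145, 144], [120, 47, 44], [121, 112, 86], [117, 36, 35], [116, 37, 32], [123, 114, 89], [117, 37, 35], [118, 38, 35], [113, 107, 91], [116, 36, 35], [119, 40, 38], [112, 108, 101], [117, 37, 36], [117, 37, 34], [113, 109, 104], [118, 38, 37], [117, 38, 35], [114, 112, 108], [117, 36, 34], [118, 39, 37], [119, 117, 113], [117, 34, 33], [118, 41, 36], [120, 118, 115], [116, 35, 33], [119, 42, 36], [127, 126, 122], [118, 38, 37], [122, 47, 39], [125, 125, 122], [116, 35, 32], [121, 55, 47]]
```

View pics/w8.png

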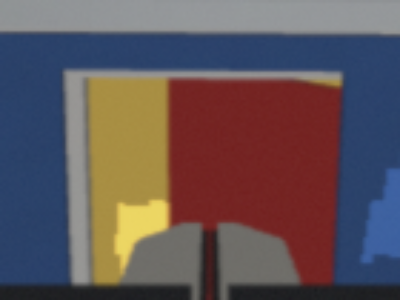

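Cartridge A has dropped; only the yellow interior and the flap show. Now I'll retract and go for B.

Request:
play_rows:
  rows:
    - [[0,0,-0.015],0]
    - [[0,0,-0.03],0]
    - [[0,0,-0.06],0]
    - [[0,0,-0.1],0]
    - [[0,0,-0.14],0]
    - [[-0.02,0.03,-0.155],0]
    - [[-0.03,0.05,-0.155],0]
    - [[-0.03,0.05,-0.155],0]

```text
time_s: 14.05
eef_pos: [0.5379, 0.1427, 0.3332]
orientation: [3.136, 0.173, 0.001]
ft_force: [-0.9, -0.1, -0.5]
opening: 0.0003
grip_force: 0.0
```

```bash
python3 - <<'E'
from h import *
go([.6045,-.213,.12],-7.3)
w=wrist();cv2.imwrite("pics/w9.png",cv2.resize(w["img"][:,:,::-1],(800,600)))
E
```

```text
pos [0.5379 0.1427 0.3332] yaw 6.33 shift [0.0269 0.3606 0.2137] roll 13.63
```

View pics/w9.png

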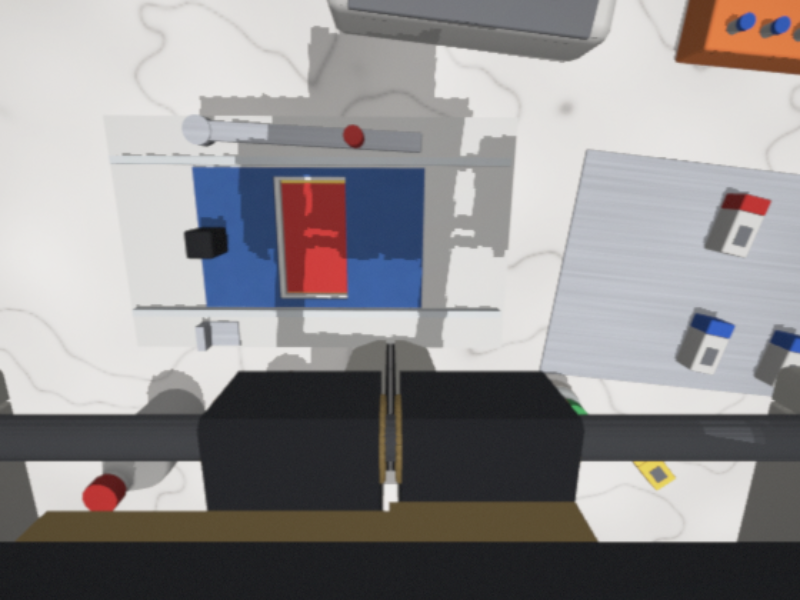

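The flap is closed, the box is empty-looking from above, and cartridge B is at (742,225). Now I'll move above B.

Request:
play_rows:
  rows:
    - [[0.004,0.048,0],5]
    - [[0.008,0.096,0],10]
    - [[0.012,0.144,0.01],13.6]
    - [[0.016,0.192,0.02],13.6]
    - [[0.02,0.24,0.03],13.6]
    - [[0.024,0.288,0.045],13.6]
    - [[0.027,0.33,0.07],13.6]
    - [[0.027,0.3606,0.1],13.6]
    - [[0.027,0.3606,0.14],13.6]
    - [[0.027,0.3606,0.18],13.6]
    - [[0.027,0.3606,0.214],13.6]
    - [[0.027,0.3606,0.214],13.6]
  grip: 0

```text
time_s: 15.3
eef_pos: [0.6026, -0.208, 0.1118]
orientation: [-3.13, 0.195, 0.018]
ft_force: [-0.7, 0.9, -0.2]
opening: 0.0465
grip_force: 0.0
```

```bash
python3 - <<'E'
from h import *
go([.6045,-.213,.0395],-7.3)
w=wrist();hsv=cv2.cvtColor(w["img"],cv2.COLOR_RGB2HSV);m=((hsv[...,0]<6)|(hsv[...,0]>174))&(hsv[...,1]>150)&(hsv[...,2]>90)
n,_,st,ce=cv2.connectedComponentsWithStats(m.astype(np.uint8))
for i in range(1,n):
    if st[i,4]>40: print(st[i],ce[i],unproj(w,*ce[i],z=.03).round(4))
E
```

```text
pos [ 0.6026 -0.208   0.1118] yaw -7.13 shift [0.0034 0.0051 0.0722] roll 0.17
[259 174  37  25 892] [276.98542601 186.17264574] [ 0.6282 -0.2148  0.03  ]
```

Request:
play_rows:
  rows:
    - [[0,0,0],0]
    - [[0,0,0],0]
    - [[0,0,0],0]

```text
time_s: 15.65
eef_pos: [0.6071, -0.2109, 0.121]
orientation: [3.134, -0.195, 0.006]
ft_force: [-0.3, 0.0, 0.6]
opening: 0.0464
grip_force: 0.0
```

```bash
python3 -c "
from h import *
go([.6045,-.213,.0395],-7.3)"
```

```text
pos [ 0.6071 -0.2109  0.121 ] yaw -7.12 shift [-0.0026  0.0023  0.0815] roll 0.18
```

Request:
play_rows:
  rows:
    - [[-0.002,0.002,0.025],0]
    - [[-0.002,0.002,0.05],0]
    - [[-0.002,0.002,0.07],0]
    - [[-0.002,0.002,0.081],0]
    - [[-0.002,0.002,0.081],0]
    - [[-0.002,0.002,0.081],0]

```text
time_s: 16.25
eef_pos: [0.6044, -0.2126, 0.0388]
orientation: [3.135, -0.195, 0.002]
ft_force: [0.2, -0.7, 0.5]
opening: 0.0461
grip_force: 0.0
```

Request:
play_rows:
  rows:
    - [[0,0,0],0]
    - [[0,0,0],0]
    - [[0,0,0],0]
    - [[0,0,0],0]
    - [[0,0,-0.03],0]
    - [[0,0,-0.07],0]
    - [[0,0,-0.12],0]
    - [[0,0,-0.17],0]
    - [[0,0,-0.21],0]
    - [[0,0,-0.21],0]
    - [[0,0,-0.21],0]
    - [[0,0,-0.21],0]
  grip: -1
  newtons: 30

```text
time_s: 17.45
eef_pos: [0.6027, -0.2118, 0.2457]
orientation: [-3.134, 0.196, 0.005]
ft_force: [-0.6, 0.1, -0.8]
opening: 0.0277
grip_force: 30.0
```

```bash
python3 - <<'E'
from h import *
go([.5635,.1975,.24],6.5)
E
```

```text
pos [ 0.6027 -0.2118  0.2457] yaw -7.14 shift [-0.0897 -0.4012  0.0065] roll -13.64
```

Request:
play_rows:
  rows:
    - [[-0.01,-0.048,-0.01],-5]
    - [[-0.02,-0.096,-0.01],-10]
    - [[-0.03,-0.144,-0.01],-13.6]
    - [[-0.04,-0.192,-0.01],-13.6]
    - [[-0.05,-0.24,-0.01],-13.6]
    - [[-0.06,-0.288,-0.01],-13.6]
    - [[-0.08,-0.334,-0.01],-13.6]
    - [[-0.09,-0.375,-0.01],-13.6]
    - [[-0.09,-0.401,-0.01],-13.6]
    - [[-0.09,-0.401,0.006],-13.6]
    - [[-0.09,-0.401,0.006],-13.6]
    - [[-0.09,-0.401,0.006],-13.6]

```text
time_s: 18.65
eef_pos: [0.5632, 0.1964, 0.2397]
orientation: [3.136, 0.177, -0.007]
ft_force: [-0.3, -0.2, -0.8]
opening: 0.0278
grip_force: 30.0
```

Request:
play_rows:
  rows:
    - [[0,0,0],0]
    - [[0,0,0],0]
    - [[0,0,0],0]

```text
time_s: 18.95
eef_pos: [0.5645, 0.1962, 0.2421]
orientation: [-3.137, -0.175, -0.001]
ft_force: [-0.9, -0.1, -0.7]
opening: 0.028
grip_force: 30.0
```

```bash
python3 - <<'E'
from h import *
go([.5635,.1975,.206],6.5)
w=wrist();cv2.imwrite("pics/w10.png",cv2.resize(w["img"][:,:,::-1],(800,600)))
E
```

```text
pos [0.5645 0.1962 0.2421] yaw 6.4 shift [-0.0008 -0.0014  0.0361] roll -0.1
```

View pics/w10.png

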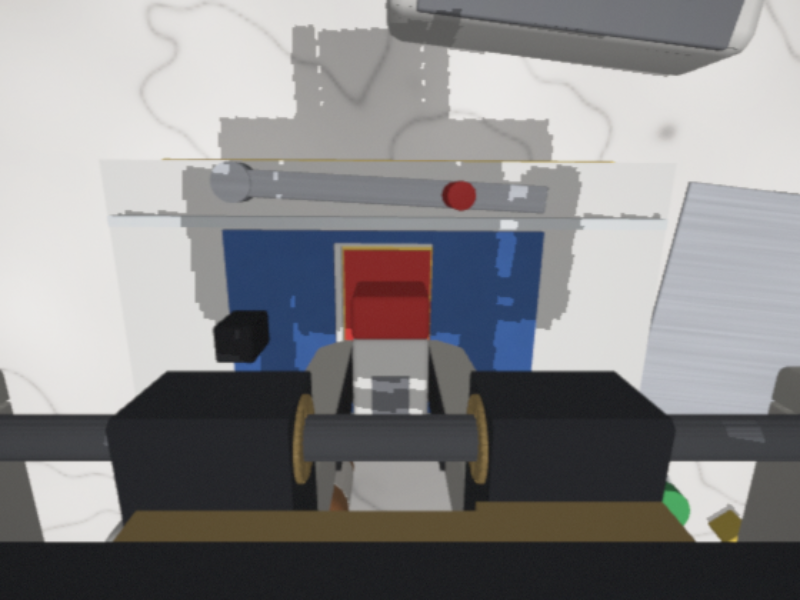

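Cartridge B is held square over the window, as A was. Next: lower, release, lift, close and press.

Request:
play_rows:
  rows:
    - [[0,-0.001,0.012],0]
    - [[0,-0.001,0.024],0]
    - [[0,-0.001,0.035],0]
    - [[0,-0.001,0.035],0]
    - [[0,-0.001,0.035],0]

```text
time_s: 19.5
eef_pos: [0.5637, 0.1978, 0.2061]
orientation: [3.136, 0.177, -0.002]
ft_force: [0.3, -0.1, -0.6]
opening: 0.0277
grip_force: 30.0
```

Request:
play_rows:
  rows:
    - [[0,0,0],0]
    - [[0,0,0],0]
    - [[0,0,0],0]
    - [[0,0,0],0]
    - [[0,0,-0.03],0]
    - [[0,0,-0.06],0]
    - [[0,0,-0.06],0]
  grip: 0

```text
time_s: 20.2
eef_pos: [0.5662, 0.1982, 0.2715]
orientation: [-3.136, -0.177, -0.013]
ft_force: [1.3, 0.1, 0.2]
opening: 0.0467
grip_force: 0.0
```

Request:
play_rows:
  rows:
    - [[0,0,0],0]
    - [[0,0,0],0]
    - [[0,0,0],0]
    - [[0,0,0],0]
    - [[0,0,0],0]
    - [[0,0,0],0]
  grip: -1

```text
time_s: 20.8
eef_pos: [0.5639, 0.1978, 0.2663]
orientation: [3.137, 0.177, -0.001]
ft_force: [0.9, 0.4, -0.8]
opening: 0.0033
grip_force: 0.0
```

```bash
python3 - <<'E'
from h import *
go([.5625,.1978,.178],6.5)
E
```

```text
pos [0.5639 0.1978 0.2663] yaw 6.46 shift [-0.0014 -0.0002  0.0883] roll -0.04
```

Request:
play_rows:
  rows:
    - [[-0.001,0,0.012],0]
    - [[-0.001,0,0.024],0]
    - [[-0.001,0,0.036],0]
    - [[-0.001,0,0.046],0]
    - [[-0.001,0,0.056],0]
    - [[-0.001,0,0.066],0]
    - [[-0.001,0,0.074],0]
    - [[-0.001,0,0.08],0]
    - [[-0.001,0,0.084],0]
    - [[-0.001,0,0.088],0]
    - [[-0.001,0,0.088],0]
    - [[-0.001,0,0.088],0]

```text
time_s: 22.0
eef_pos: [0.5631, 0.1983, 0.179]
orientation: [-3.135, -0.177, -0.001]
ft_force: [-0.3, 2.3, 2.8]
opening: 0.0005
grip_force: 1.8
```

Request:
play_rows:
  rows:
    - [[0,0,0],0]
    - [[0,0,0],0]
    - [[0,0,0],0]
    - [[0,0,0],0]

```text
time_s: 22.4
eef_pos: [0.5631, 0.1981, 0.1787]
orientation: [-3.136, -0.177, -0.0]
ft_force: [-0.8, 4.6, 2.0]
opening: 0.0005
grip_force: 2.3
```

Request:
play_rows:
  rows:
    - [[0,0,-0.015],0]
    - [[0,0,-0.03],0]
    - [[0,0,-0.06],0]
    - [[0,0,-0.1],0]
    - [[0,0,-0.13],0]
    - [[-0.02,0.03,-0.14],0]
    - [[-0.02,0.03,-0.14],0]
    - [[-0.02,0.03,-0.14],0]
    - [[-0.02,0.03,-0.14],0]

```text
time_s: 23.3
eef_pos: [0.5464, 0.1656, 0.3176]
orientation: [3.136, 0.176, -0.003]
ft_force: [-1.2, -0.5, 0.3]
opening: 0.0008
grip_force: 0.0
```

```bash
python3 - <<'E'
from h import *
w=wrist();cv2.imwrite("pics/w11.png",cv2.resize(w["img"][:,:,::-1],(800,600)))
from station import capture
p=np.array([.5551,.2624,.204]);p=np.array([.5625-.118*.113*0,.1978,0]);y=np.array([-.113,.9936,0])
k=p+.066*y;k[2]=.204;print(k);go(k,6.5);go(k+[0,0,.06],6.5)
E
```

```text
[0.555042  0.2633776 0.204    ]
pos [0.5464 0.1658 0.3174] yaw 6.46 shift [ 0.0198 -0.096   0.1134] roll -0.04
pos [0.5464 0.1658 0.3174] yaw 6.46 shift [ 0.0197 -0.096   0.0534] roll -0.04
```

View pics/w11.png

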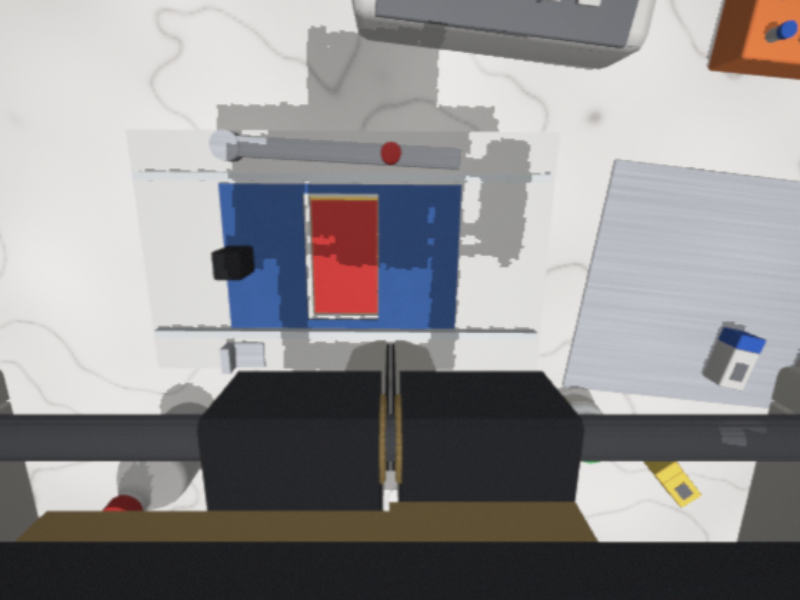

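The flap has closed and the port is empty, so both cartridges are in. Now for the shutter's last click.

Request:
play_rows:
  rows:
    - [[0.01,-0.045,0],0]
    - [[0.02,-0.09,0],0]
    - [[0.02,-0.096,0],0]
    - [[0.02,-0.096,0.02],0]
    - [[0.02,-0.096,0.05],0]
    - [[0.02,-0.096,0.07],0]
    - [[0.02,-0.096,0.09],0]
    - [[0.02,-0.096,0.105],0]
    - [[0.02,-0.096,0.113],0]
    - [[0.02,-0.096,0.113],0]
    - [[0.02,-0.096,0.113],0]
  grip: 0

```text
time_s: 24.45
eef_pos: [0.5559, 0.2633, 0.2059]
orientation: [3.137, 0.177, 0.0]
ft_force: [1.2, -0.8, -0.3]
opening: 0.0466
grip_force: 0.0
```

Request:
play_rows:
  rows:
    - [[0,0,0],0]
    - [[0,0,0],0]
    - [[0,0,0],0]
    - [[0,0,0],0]
    - [[0,0,0],0]
  grip: -1
  newtons: 20

```text
time_s: 24.95
eef_pos: [0.5557, 0.2634, 0.2061]
orientation: [-3.136, -0.177, -0.001]
ft_force: [-0.8, 0.3, 1.4]
opening: 0.0178
grip_force: 20.0
```

Request:
play_rows:
  rows:
    - [[0,-0.012,0],0]
    - [[0,-0.024,0],0]
    - [[0,-0.036,0],0]
    - [[0,-0.048,0],0]
    - [[0,-0.053,0],0]
    - [[0,-0.053,0],0]
    - [[0,-0.053,0],0]

```text
time_s: 25.65
eef_pos: [0.55, 0.3168, 0.2061]
orientation: [-3.135, -0.178, -0.002]
ft_force: [2.0, -0.3, 4.0]
opening: 0.0175
grip_force: 20.0
```

Request:
play_rows:
  rows:
    - [[0,0,0],0]
    - [[0,0,0],0]
    - [[0,0,0],0]
    - [[0,0,-0.02],0]
    - [[0,0,-0.06],0]
    - [[0,0,-0.1],0]
    - [[0,0,-0.12],0]
    - [[0,0.04,-0.13],0]
    - [[-0.02,0.08,-0.13],0]
    - [[-0.04,0.12,-0.13],0]
    - [[-0.04,0.12,-0.13],0]
    - [[-0.04,0.12,-0.13],0]
  grip: 0

```text
time_s: 26.85
eef_pos: [0.5233, 0.1917, 0.3359]
orientation: [-3.136, -0.174, -0.0]
ft_force: [0.9, 0.3, 0.5]
opening: 0.0467
grip_force: 0.0
```

```bash
python3 - <<'E'
from h import *
w=wrist();np.savez("w12.npz",**w);cv2.imwrite("pics/w12.png",cv2.resize(w["img"][:,:,::-1],(800,600)))
go([.5,.2,.33],6.5)
E
```

```text
pos [0.5236 0.1925 0.3358] yaw 6.42 shift [-0.0226 -0.0101  0.0058] roll -0.08
```

View pics/w12.png

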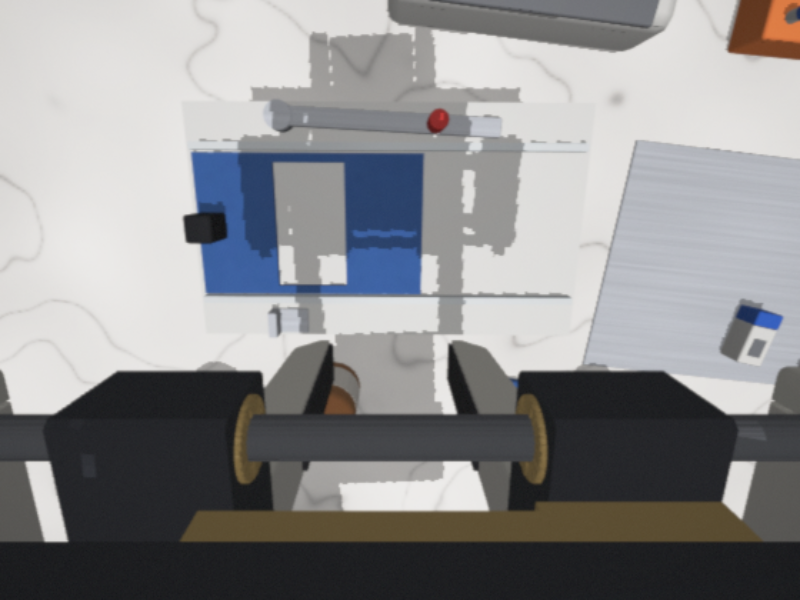

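The shutter is at its last stop: the window is off the port and the knob is at the far +y end. The picture allowance is used up, so I'll work the latch from numbers. I'll grip the post along the swing's tangent and follow the arc.

```bash
python3 - <<'E'
from h import *
w=dict(np.load("w12.npz"));k=.7
i=w["img"];hsv=cv2.cvtColor(i,cv2.COLOR_RGB2HSV);m=((hsv[...,0]<6)|(hsv[...,0]>174))&(hsv[...,1]>120)
n,_,st,ce=cv2.connectedComponentsWithStats(m.astype(np.uint8))
for j in range(1,n):
    if st[j,4]>30: print(st[j],ce[j],unproj(w,*ce[j],z=.198).round(4))
go([.631,.1736,.30],93.7)
E
```

```text
[300  77  14  16 172] [306.26744186  84.1627907 ] [0.6311 0.1745 0.198 ]
pos [0.5236 0.1925 0.3358] yaw 6.42 shift [0.1046 0.0308 0.0358] roll -87.28
```

Request:
play_rows:
  rows:
    - [[0.02,0.01,0],-8]
    - [[0.04,0.02,0],-16]
    - [[0.06,0.03,0],-24]
    - [[0.08,0.0308,0],-32]
    - [[0.1046,0.0308,0],-40]
    - [[0.1046,0.0308,0],-48]
    - [[0.1046,0.0308,0],-56]
    - [[0.1046,0.0308,0],-64]
    - [[0.1046,0.0308,0.01],-72]
    - [[0.1046,0.0308,0.02],-80]
    - [[0.1046,0.0308,0.035],-87.3]
    - [[0.1046,0.0308,0.035],-87.3]

```text
time_s: 28.1
eef_pos: [0.6302, 0.175, 0.2976]
orientation: [-2.141, -2.294, 0.005]
ft_force: [-0.4, 0.2, -0.1]
opening: 0.0465
grip_force: 0.0
```

Request:
play_rows:
  rows:
    - [[0,0,0],0]
    - [[0,0,0],0]
    - [[0,0,0],0]

```text
time_s: 28.4
eef_pos: [0.6312, 0.1738, 0.3015]
orientation: [2.148, 2.291, 0.002]
ft_force: [0.5, -1.0, -0.6]
opening: 0.0464
grip_force: 0.0
```

```bash
python3 - <<'E'
from h import *
go([.631,.174,.211],93.7)
E
```

```text
pos [0.6312 0.1738 0.3015] yaw 93.7 shift [ 0.0002 -0.0003  0.0905] roll -0.0
```

Request:
play_rows:
  rows:
    - [[0,0,0.025],0]
    - [[0,0,0.05],0]
    - [[0,0,0.07],0]
    - [[0,0,0.082],0]
    - [[0,0,0.09],0]
    - [[0,0,0.09],0]
    - [[0,0,0.09],0]

```text
time_s: 29.1
eef_pos: [0.6314, 0.1734, 0.2117]
orientation: [2.147, 2.292, 0.002]
ft_force: [-0.2, -0.3, -0.6]
opening: 0.0463
grip_force: 0.0
```

Request:
play_rows:
  rows:
    - [[0,0,0],0]
    - [[0,0,0],0]
    - [[0,0,0],0]
    - [[0,0,0],0]
    - [[0,0,0],0]
  grip: -1
  newtons: 12

```text
time_s: 29.6
eef_pos: [0.6309, 0.1734, 0.2108]
orientation: [2.147, 2.293, 0.0]
ft_force: [0.3, -0.8, 1.2]
opening: 0.0116
grip_force: 12.1
```

```bash
python3 - <<'E'
from h import *
from station import get_obs
o=get_obs();R=Ro.from_rotvec(o["orientation"]).as_matrix();p=o["eef_pos"];print(p)
H=np.array([.625,.2745]);d=p[:2]-H;print(np.linalg.norm(d))
a0=np.arctan2(d[1],d[0]);end=np.radians(6.5-180);print(np.degrees(a0-end))
r=.1
for s in range(0,100,8):
    a=a0-np.radians(s);q=np.r_[H+np.hypot(*d)*np.array([np.cos(a),np.sin(a)]),p[2]];print(s,(R.T@(q-p)).round(4))
E
```

```text
[0.63093399 0.17335692 0.21084355]
0.10131700055689627
86.85765171932537
0 [0. 0. 0.]
8 [ 0.0011 -0.0141 -0.    ]
16 [ 0.0041 -0.0279 -0.    ]
24 [ 0.009  -0.0411 -0.    ]
32 [ 0.0158 -0.0536 -0.    ]
40 [ 0.0242 -0.065  -0.    ]
48 [ 0.0341 -0.0751 -0.    ]
56 [ 0.0453 -0.0837 -0.    ]
64 [ 0.0575 -0.0907 -0.    ]
72 [ 0.0707 -0.0959 -0.    ]
80 [ 0.0844 -0.0992 -0.    ]
88 [ 0.0985 -0.1006 -0.    ]
96 [ 0.1126 -0.1    -0.    ]
```

Request:
play_rows:
  rows:
    - [[0.0003,-0.007,0],4]
    - [[0.0011,-0.014,0],8]
    - [[0.0025,-0.021,0],12]
    - [[0.004,-0.028,0],16]
    - [[0.0065,-0.0345,0],20]
    - [[0.009,-0.041,0],24]
    - [[0.0124,-0.0475,0],28]
    - [[0.016,-0.0535,0],32]
    - [[0.02,-0.059,0],36]
    - [[0.024,-0.065,0],40]
    - [[0.024,-0.065,0],40]
    - [[0.024,-0.065,0],40]

```text
time_s: 30.8
eef_pos: [0.565, 0.1943, 0.2109]
orientation: [-2.801, -1.421, -0.004]
ft_force: [3.6, 4.3, -2.1]
opening: 0.0117
grip_force: 12.0
```

```bash
python3 - <<'E'
from h import *
from station import get_obs
o=get_obs();R=Ro.from_rotvec(o["orientation"]).as_matrix();p=o["eef_pos"];print(p,o["opening"],(R.T@o["ft_force"]).round(1))
H=np.array([.625,.2745]);d=p[:2]-H;print(np.linalg.norm(d))
a0=np.arctan2(d[1],d[0]);end=np.radians(6.5-180);print(np.degrees(a0-end))
go(p,6.5)
for s in range(0,60,4):
    a=a0-np.radians(s);q=np.r_[H+.1005*np.array([np.cos(a),np.sin(a)]),p[2]];print(s,(R.T@(q-p)).round(4))
E
```

```text
[0.56499682 0.19429114 0.21086754] 0.011687327633892795 [5.6 0.3 2.1]
0.10016907606407484
46.70032731631918
pos [0.565  0.1943 0.2109] yaw 53.81 shift [0. 0. 0.] roll 47.31
0 [-0.0003 -0.     -0.    ]
4 [-0.    -0.007 -0.   ]
8 [ 0.0008 -0.014  -0.    ]
12 [ 0.0021 -0.0209 -0.    ]
16 [ 0.0039 -0.0277  0.    ]
20 [ 0.0061 -0.0343  0.    ]
24 [ 0.0088 -0.0408  0.    ]
28 [ 0.0119 -0.0471  0.    ]
32 [ 0.0155 -0.0531  0.    ]
36 [ 0.0195 -0.0589  0.    ]
40 [ 0.0239 -0.0644  0.    ]
44 [ 0.0286 -0.0695  0.0001]
48 [ 0.0337 -0.0743  0.0001]
52 [ 0.0391 -0.0788  0.0001]
56 [ 0.0449 -0.0828  0.0001]
```

Request:
play_rows:
  rows:
    - [[0.001,-0.007,0],4]
    - [[0.0018,-0.014,0],8]
    - [[0.003,-0.021,0],12]
    - [[0.005,-0.0277,0],16]
    - [[0.007,-0.0343,0],20]
    - [[0.0098,-0.0408,0],24]
    - [[0.013,-0.047,0],28]
    - [[0.0165,-0.053,0],32]
    - [[0.0205,-0.059,0],36]
    - [[0.025,-0.0644,0],40]
    - [[0.0275,-0.067,0],42]
    - [[0.0275,-0.067,0],42]

```text
time_s: 32.0
eef_pos: [0.5273, 0.2552, 0.2109]
orientation: [-3.125, -0.323, -0.003]
ft_force: [3.1, 1.2, -1.5]
opening: 0.0115
grip_force: 12.0
```

```bash
cat > l.py <<'E'
from h import *
from station import get_obs
o=get_obs();R=Ro.from_rotvec(o["orientation"]).as_matrix();p=o["eef_pos"];print(p,o["opening"],(R.T@o["ft_force"]).round(1))
H=np.array([.625,.2745]);d=p[:2]-H
a0=np.arctan2(d[1],d[0]);end=np.radians(6.5-180);print(np.linalg.norm(d),np.degrees(a0-end));go(p,6.5)
E
python3 l.py
```

```text
[0.52734274 0.25520493 0.21085715] 0.011497508536258836 [ 3.2 -0.6  1.5]
0.09954516148832708 4.676517553294669
pos [0.5273 0.2552 0.2109] yaw 11.8 shift [0. 0. 0.] roll 5.3
```

Request:
play_rows:
  rows:
    - [[0,-0.002,0],1.5]
    - [[0,-0.004,0],3]
    - [[0,-0.006,0],4]
    - [[0,-0.008,0],5.3]
    - [[0,-0.009,0],5.3]
    - [[0,-0.009,0],5.3]
    - [[0,-0.009,0],5.3]

```text
time_s: 32.7
eef_pos: [0.5262, 0.2636, 0.211]
orientation: [-3.136, -0.176, -0.005]
ft_force: [5.6, 1.8, -1.4]
opening: 0.0115
grip_force: 12.0
```

```bash
python3 l.py
```

```text
[0.52623781 0.26359    0.21100065] 0.011467025174581062 [ 5.8 -1.1  1.4]
0.09936296586148502 -0.19624725246556834
pos [0.5262 0.2636 0.211 ] yaw 6.42 shift [0. 0. 0.] roll -0.08
```

Request:
play_rows:
  rows:
    - [[0,-0.001,0],0]
    - [[0,-0.002,0],0]
    - [[0,-0.003,0],0]
    - [[0,-0.003,0],0]
    - [[0,-0.003,0],0]

```text
time_s: 33.2
eef_pos: [0.5261, 0.2644, 0.2109]
orientation: [3.133, 0.175, 0.004]
ft_force: [5.1, -5.7, -0.9]
opening: 0.0115
grip_force: 12.0
```

```bash
python3 l.py
```

```text
[0.52607013 0.26442211 0.21086797] 0.01152369435849528 [4.4 6.3 0.9]
0.09944186135382815 -0.6834007420944656
pos [0.5261 0.2644 0.2109] yaw 6.39 shift [0. 0. 0.] roll -0.11
```

Request:
play_rows:
  rows:
    - [[0,-0.001,0],0]
    - [[0,-0.002,0],0]
    - [[0,-0.003,0],0]
    - [[0,-0.003,0],0]
    - [[0,-0.003,0],0]

```text
time_s: 33.7
eef_pos: [0.526, 0.2647, 0.2108]
orientation: [3.128, 0.174, 0.003]
ft_force: [6.2, -15.5, 0.1]
opening: 0.0115
grip_force: 12.0
```

```bash
python3 l.py
```

```text
[0.52596879 0.26470752 0.21077552] 0.011483520138590567 [ 4.4 16.1  0.1]
0.09951418648637092 -0.8527954058779175
pos [0.526  0.2647 0.2108] yaw 6.36 shift [0. 0. 0.] roll -0.14
```

That is a firm stop at 16 N, well above the catch's 3 to 5 N, so the latch is home. I'll ease off, release, lift and check numerically.

Request:
play_rows:
  rows:
    - [[0,0.002,0],0]
    - [[0,0.004,0],0]
    - [[0,0.004,0],0]

```text
time_s: 34.0
eef_pos: [0.526, 0.2643, 0.2109]
orientation: [3.135, 0.175, 0.004]
ft_force: [6.0, -1.7, -2.2]
opening: 0.0116
grip_force: 12.0
```

Request:
play_rows:
  rows:
    - [[0,0,0],0]
    - [[0,0,0],0]
    - [[0,0,0],0]
    - [[0,0,0],0]
    - [[0,0,-0.02],0]
    - [[0,0,-0.05],0]
    - [[0,0,-0.09],0]
    - [[0,0,-0.12],0]
    - [[-0.03,0.03,-0.13],0]
    - [[-0.06,0.06,-0.13],0]
    - [[-0.06,0.06,-0.13],0]
    - [[-0.06,0.06,-0.13],0]
  grip: -0.35

```text
time_s: 35.2
eef_pos: [0.4714, 0.1991, 0.3412]
orientation: [-3.136, -0.175, -0.002]
ft_force: [-0.1, -0.3, 0.3]
opening: 0.0303
grip_force: 0.0
```

```bash
python3 - <<'E'
from h import *
from station import capture
for n,w in(("wrist",wrist()),("top",capture("top"))):
    hsv=cv2.cvtColor(w["img"],cv2.COLOR_RGB2HSV)
    for nm,m in(("red",((hsv[...,0]<6)|(hsv[...,0]>174))&(hsv[...,1]>120)&(hsv[...,2]>50)),("blue",(hsv[...,0]>100)&(hsv[...,0]<122)&(hsv[...,1]>140)&(hsv[...,2]>50))):
        k,_,st,ce=cv2.connectedComponentsWithStats(m.astype(np.uint8))
        for j in range(1,k):
            if st[j,4]>25: z=.198 if nm=="red" else .03;print(n,nm,st[j].tolist(),ce[j].round(1),unproj(w,*ce[j],z=z).round(4),unproj(w,*ce[j],z=.174).round(3))
E
```

```text
wrist red [202, 131, 16, 13, 155] [209.  136.5] [0.5262 0.2633 0.198 ] [0.525 0.268 0.174]
wrist blue [146, 50, 60, 104, 5024] [177.6 100.2] [0.5629 0.3437 0.03  ] [0.555 0.3   0.174]
wrist blue [217, 50, 93, 104, 5748] [279.2 100.9] [0.578  0.2018 0.03  ] [0.566 0.203 0.174]
wrist blue [528, 183, 32, 15, 281] [544.2 189.8] [ 0.4966 -0.2111  0.03  ] [ 0.51  -0.079  0.174]
wrist blue [359, 237, 14, 23, 181] [365.6 248. ] [0.3737 0.0394 0.03  ] [0.426 0.092 0.174]
top red [113, 280, 14, 13, 141] [119.8 285.9] [0.3141 0.3552 0.198 ] [0.314 0.364 0.174]
top blue [25, 62, 91, 45, 3346] [70.2 83.7] [0.8784 0.6462 0.03  ] [0.812 0.567 0.174]
top blue [272, 115, 6, 7, 35] [274.5 117.9] [0.8181 0.045  0.03  ] [0.758 0.037 0.174]
top blue [394, 115, 47, 11, 313] [416.6 120.8] [ 0.8403 -0.3608  0.03  ] [ 0.778 -0.321  0.174]
top blue [182, 170, 29, 17, 285] [199.6 176.3] [0.6297 0.2389 0.03  ] [0.592 0.208 0.174]
top blue [198, 194, 5, 13, 60] [200.2 199.8] [0.5631 0.2298 0.03  ] [0.534 0.2   0.174]
top blue [356, 233, 10, 6, 46] [360.5 235.6] [ 0.4975 -0.2152  0.03  ] [ 0.476 -0.193  0.174]
top blue [391, 239, 11, 6, 51] [395.9 241.6] [ 0.4884 -0.3114  0.03  ] [ 0.468 -0.278  0.174]
top blue [263, 271, 5, 16, 53] [265.2 278.6] [0.363  0.0328 0.03  ] [0.357 0.026 0.174]
```

```bash
python3 -c "
from station import *
print(hand_in())"
```

```text
the job is handed in; nothing more can be done
None
```

The job is done and handed in: both spent cartridges went through the flap into the box, the shutter is on its last click, the latch bar is against its stop in the catch, and the unused cartridges are where they were.

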